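# Put the check weights away after the balance check

### The arm

A 6-joint arm with a two-finger parallel gripper is mounted at the origin on a cart in front of the work surface, level with it; the furniture and walls round the work are solid. World frame = base frame: x ahead of the robot, y to its left, z up, the work surface at z = 0. Lengths are in m, angles in rad, forces in N, time in s.
With the tool pointing down it reaches from about 0.35 to 1 m from the base axis. Payload 7.1 kg.
Tool frame: the origin (TCP) lies on the mounting face of the last link; the fingertips stand 173 mm ahead of it and the grasp point (between the pads) lies 155 mm ahead of it; z points along the fingers, x is the direction in which the jaws open and shut, and the axes are right-handed (so a half turn about z gives the same grasp; the last joint's range is limited). The gripper opens to 85 mm and grips with 20 to 120 N. Pads are 22 mm wide; open, the fingers measure 114 mm over their backs; the gripper's body (76 mm by 85 mm) begins 54 mm behind the grasp point. The pads swing forward as they close: fully open they stand 13 mm farther back than shut.
Start: joints at [1.203, 0.423, 1.63, -0, 1.089, -0.019], TCP at [0.214, 0.587, 0.405] pointing down, gripper open.
Joint ranges: [-3, 3], [-0.9, 2.11], [0.09, 2.58], [-1.31, 4.45], [0.11, 2.69], [-2.54, 2.54]. Speed limits (rad/s): [2.39, 2.39, 3.01, 3.14, 3.14, 3.14].

### API

Orientations are given as a unit quaternion [x, y, z, w].
In Python, from workcell import robot gives the robot as it stands. The module is installed in compiled form; this text tells all that it offers.
- The arm moves only by the shell command python3 -m inch 'ROWS' [FORCE]. ROWS is JSON, a list of rows, each a list of 3 entries, a list of its own where there are three numbers: the finger opening in mm, from 0 to 85.4, then the shift along the world's x, y, z in mm, then the turn, a rotation vector about the world's x, y, z in degrees. A call has 1 to 8 rows; each row shifts and turns the commanded pose from where the row before left it; what a row does not reach is not made up. A row lasts 1/10 s, in which the tool goes at most 50 mm and 8.59 degrees, less where a joint would pass 70% of its speed; a pose out of reach is approached as far as the arm can. A call is refused whole if a number of a shift passes 50 or a number of a turn 8.59, either way. A call with a gripper value outside its range is refused whole. The fingers move at their own pace and stop on an object; FORCE is the grip in N (left out, the last holds). Time passes only in rows, so rows that do not move let the fingers close. It gives the time, the measured TCP pose, the force and the opening at its end, in the units of the state.
- robot.sense(): the state, without advancing time (a new reading comes with each control period).
- robot.read_camera(name): name is "scene" or "top"; returns the picture (420x560x3 uint8, blue, green, red); there is no depth.
- robot.camera_params(name): a dict with "fx", "fy", "cx", "cy" (pixels), "k1" (the pictures are not rectified: a ray, as slopes to the right and down, at radius r is drawn at 1 + k1 r^2 times it, then the intrinsics apply), "R" (3x3) and "t" (3): a world point X has camera coordinates R X + t. Camera axes: x right, y down, z forward; pixel columns grow to the right and rows downward; lengths in m; the calibration is good to about 2 mm. A picture is of the moment at which its call begins. camera_params takes no time and is no camera call.
- robot.close_job(): hands the job in, once; it reports no verdict.
The state is a dict: "t": time; "joint_positions": joint angles; "qd": joint speeds; "joint_efforts": joint torques, N m; "position": TCP position; "orientation": TCP orientation; "wrist_force": force on the tool from outside, world axes, zero at the start; "torque": the same for the moment, N m; "width": opening from 0.0 (shut) to 1.0 (fully open).
Only numpy, scipy, OpenCV 4.12 (cv2) and the standard library are available. Lean on these libraries where they do the work, as an engineer would, in place of code of your own. Each camera call takes 0.05 s, during which the arm holds its last target.

### The job

The balance check is done: put the four steel check weights that are stacked on the balance pan back into their open round cases, each into the case made for its size (the largest weight in the largest case, and so on down). Take them off one at a time from the top, each into its case before the next, and set each one down flat on the felt, not dropped and not tipped over, never on the bare bench. Do not press on the balance, and do not knock the beaker.

Things in the scene. Friction and masses are not known exactly. Their poses are not given: they have to be found in the camera images.
- balance: Compact white bench balance with grey front panel (display and keys toward its own -x) and a round steel pan 104 mm across; housing 190 x 130 mm. Fixed. Origin on the bench under the centre of the pan, z up; the pan's top is 52 mm above the bench, the rest of the housing is lower (42 mm or less). The weights stand stacked near the pan's centre.
- weight_500: The largest of the four stainless steel check weights: a plain flat-topped cylinder 56 mm across and 26 mm high, 500 g; at the start standing on the pan. Origin at the centre of its underside, z along its axis.
- weight_200: The second largest of the four stainless steel check weights: a plain flat-topped cylinder 42 mm across and 18.5 mm high, 200 g; at the start standing on the next larger weight. Origin at the centre of its underside, z along its axis.
- weight_100: The third largest of the four stainless steel check weights: a plain flat-topped cylinder 32 mm across and 16 mm high, 100 g; at the start standing on the next larger weight. Origin at the centre of its underside, z along its axis.
- weight_50: The smallest of the four stainless steel check weights: a plain flat-topped cylinder 24 mm across and 14 mm high, 50 g; at the start standing on the next larger weight. Origin at the centre of its underside, z along its axis.
- case_500: The largest of the four open round black cases, 80 mm across and 16 mm high, fixed; made for the 56 mm weight. Its blue-felt recess is 70 mm across and 10 mm deep, so its floor is 6 mm above the bench and a seated weight stands 16 mm proud of the rim. Origin on the bench under its centre.
- case_200: The second largest of the four open round black cases, 66 mm across and 13 mm high, fixed; made for the 42 mm weight. Its blue-felt recess is 56 mm across and 7 mm deep, so its floor is 6 mm above the bench and a seated weight stands 11.5 mm proud of the rim. Origin on the bench under its centre.
- case_100: The third largest of the four open round black cases, 56 mm across and 12 mm high, fixed; made for the 32 mm weight. Its blue-felt recess is 46 mm across and 6 mm deep, so its floor is 6 mm above the bench and a seated weight stands 10 mm proud of the rim. Origin on the bench under its centre.
- case_50: The smallest of the four open round black cases, 48 mm across and 11 mm high, fixed; made for the 24 mm weight. Its blue-felt recess is 38 mm across and 5 mm deep, so its floor is 6 mm above the bench and a seated weight stands 9 mm proud of the rim. Origin on the bench under its centre.
- beaker: Clear glass 100 ml beaker, 57 mm across and 68 mm high, its lower third looking like clear water, loose, standing behind and to the left of the balance: a bystander. Origin at the centre of its underside, z up.
Mind the look-alikes: they are no part of the job. Leave any red look-alike of the weight_100 alone.

How it is judged:
On the way, in this order (a step that is already met when the one before it is completed fails the run):
1. the 50 g weight (smallest) is seated and let go in its own case, the larger ones still on the pan (horizontal distance between weight_50 and case_50 below 0.01 m and z of weight_50 in the frame of case_50 below 0.009 m and angle between weight_50's own z axis and vertical below 0.08 rad and contact force between weight_50 and the fingers below 0.1 N and linear speed of weight_50 below 0.02 m/s and horizontal distance between each of weight_100, weight_200, weight_500 and balance below 0.06 m and z of each of weight_100, weight_200, weight_500 in the frame of balance above 0.048 m), for 0.1 s.
2. the 100 g weight (third largest) is seated and let go in its own case, the larger ones still on the pan (horizontal distance between weight_100 and case_100 below 0.01 m and z of weight_100 in the frame of case_100 below 0.009 m and angle between weight_100's own z axis and vertical below 0.08 rad and contact force between weight_100 and the fingers below 0.1 N and linear speed of weight_100 below 0.02 m/s and horizontal distance between each of weight_200, weight_500 and balance below 0.06 m and z of each of weight_200, weight_500 in the frame of balance above 0.048 m), for 0.1 s.
3. the 200 g weight (second largest) is seated and let go in its own case, the larger ones still on the pan (horizontal distance between weight_200 and case_200 below 0.01 m and z of weight_200 in the frame of case_200 below 0.009 m and angle between weight_200's own z axis and vertical below 0.08 rad and contact force between weight_200 and the fingers below 0.1 N and linear speed of weight_200 below 0.02 m/s and horizontal distance between weight_500 and balance below 0.06 m and z of weight_500 in the frame of balance above 0.048 m), for 0.1 s.
4. the 500 g weight (largest) is seated and let go in its own case (horizontal distance between weight_500 and case_500 below 0.01 m and z of weight_500 in the frame of case_500 below 0.009 m and angle between weight_500's own z axis and vertical below 0.08 rad and contact force between weight_500 and the fingers below 0.1 N and linear speed of weight_500 below 0.02 m/s), for 0.1 s.
At the end, for the whole second after the job is handed in: Each of the four weights stands released, upright (within 0.08 rad) and at rest on the felt floor of its own case: centre within 10 mm of the case's centre, underside less than 9 mm above the bench (the floor is at 6 mm) (all of step 4 and horizontal distance between weight_50 and case_50 below 0.01 m and z of weight_50 in the frame of case_50 below 0.009 m and angle between each of weight_50, weight_100, weight_200's own z axis and vertical below 0.08 rad and contact force between each of weight_50, weight_100, weight_200 and the fingers below 0.1 N and linear speed of each of weight_50, weight_100, weight_200 below 0.02 m/s and horizontal distance between weight_100 and case_100 below 0.01 m and z of weight_100 in the frame of case_100 below 0.009 m and horizontal distance between weight_200 and case_200 below 0.01 m and z of weight_200 in the frame of case_200 below 0.009 m); the robot touches nothing.
It fails at once if a weight lies on the bare bench (its underside's centre lower than 3 mm above it) (height (world z) of any of weight_50, weight_100, weight_200, weight_500 below 0.003 m).
It fails at once if a weight tips by more than 0.6 rad (angle between any of weight_50, weight_100, weight_200, weight_500's own z axis and vertical above 0.6 rad).
It fails at once if a weight is dropped: moves faster than 0.5 m/s (a fall of about 13 mm) while the fingers do not touch it ((contact force between weight_50 and the fingers below 0.05 N and linear speed of weight_50 above 0.5 m/s) or (contact force between weight_100 and the fingers below 0.05 N and linear speed of weight_100 above 0.5 m/s) or (contact force between weight_200 and the fingers below 0.05 N and linear speed of weight_200 above 0.5 m/s) or (contact force between weight_500 and the fingers below 0.05 N and linear speed of weight_500 above 0.5 m/s)).
It fails at once if the fingers press on the balance with more than 20 N (contact force between balance and the fingers above 20 N).
It fails at once if the beaker is knocked: moved by more than 20 mm or tilted by more than 0.3 rad (distance of beaker from where it was at the start of the episode above 0.02 m or angle between beaker's own z axis and vertical above 0.3 rad).
It also fails if it takes over 96 s, if anything falls off the work surface, if the arm or the gripper's body presses on something with over 40 N, if the wrist force passes 120 N, or if a joint passes its speed limit or range.

## Working session

There is one attempt and no reset: what is moved stays moved. The work goes in short steps, Python scripts to look and compute and a shell command to move; the robot and the scene stay as the last step left them, time stands still between calls to the robot, and variables do not carry over. Pictures are saved under pics/ and viewed, and the job is handed in when it is done.

```bash
mkdir -p pics; ls; python3 - <<'E'
from workcell import robot
import cv2
s=robot.sense();print(s)
for n in("scene","top"):
    print(n,robot.camera_params(n)); cv2.imwrite(f"pics/{n}0.png",robot.read_camera(n))
E
```

```text
pics
{'t': 0.0, 'joint_positions': array([ 1.20298648e+00,  4.23837790e-01,  1.63070805e+00, -1.07014432e-05,
        1.08857070e+00, -1.89920092e-02]), 'qd': array([-0.00062895, -0.00144841, -0.00156044, -0.00157381, -0.00039753,
        0.00084574]), 'joint_efforts': array([-8.15924905e-04, -5.57402515e+01, -2.81731832e+01, -1.32665023e-04,
        7.65526289e-03, -7.03675838e-06]), 'position': array([0.21348713, 0.58710609, 0.40394029]), 'orientation': array([ 8.19079248e-01,  5.73679880e-01, -6.29634338e-04,  4.29109363e-04]), 'wrist_force': array([ 0.01453382,  0.3795287 , -0.31061472]), 'torque': array([-0.0446976 , -0.04322665,  0.03100892]), 'width': 1.0009034956996927}
scene {'fx': 492.74818023474194, 'fy': 492.74818023474194, 'cx': 284.5671310403526, 'cy': 215.2578382654563, 'k1': -0.09102112455666228, 'R': array([[ 0.52410424, -0.8516065 , -0.00900658],
       [-0.60423964, -0.364373  , -0.70860904],
       [ 0.60017431,  0.37682713, -0.70554384]]), 't': array([-0.12780642,  0.47445973,  0.57305966])}
top {'fx': 455.97326363994466, 'fy': 455.97326363994466, 'cx': 274.0459624503785, 'cy': 203.06409444369757, 'k1': -0.15492578955180872, 'R': array([[ 0.01244265, -0.99944617, -0.03086326],
       [-0.98945111, -0.00785123, -0.14465428],
       [ 0.14433185,  0.03233757, -0.98900081]]), 't': array([0.22166139, 0.56794638, 0.85714822])}
```

View pics/scene0.png

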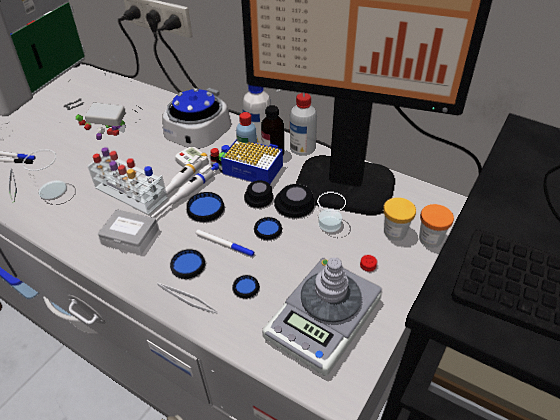

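View pics/top0.png

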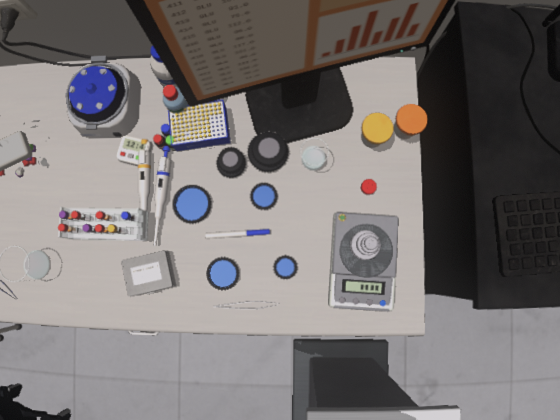

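```bash
cat > h.py <<'E'
import numpy as np, cv2
from workcell import robot
def undist(n,uv):
    p=robot.camera_params(n)
    d=(np.asarray(uv,float).reshape(-1,2)-[p['cx'],p['cy']])/[p['fx'],p['fy']]
    s=d.copy()
    for _ in range(20):
        s=d/(1+p['k1']*(s**2).sum(1,keepdims=True))
    return s
def back(n,uv,z):
    p=robot.camera_params(n); s=undist(n,uv); R,t=p['R'],p['t']
    C=-R.T@t; D=np.c_[s,np.ones(len(s))]@R
    return C+D*((z-C[2])/D[:,2])[:,None]
def proj(n,X):
    p=robot.camera_params(n); c=np.asarray(X,float).reshape(-1,3)@p['R'].T+p['t']
    s=c[:,:2]/c[:,2:]; s=s*(1+p['k1']*(s**2).sum(1,keepdims=True))
    return s*[p['fx'],p['fy']]+[p['cx'],p['cy']]
E
python3 - <<'E'
from h import *
seeds={'top':[(192,204),(222,274),(264,196),(286,267)],'scene':[(205,207),(187,263),(267,228),(246,286)]}
for n in seeds:
    im=cv2.imread(f'pics/{n}0.png'); hsv=cv2.cvtColor(im,cv2.COLOR_BGR2HSV)
    m=cv2.inRange(hsv,(100,100,50),(125,255,255))
    k,l,st,ce=cv2.connectedComponentsWithStats(m)
    for s in seeds[n]:
        i=l[s[1],s[0]]
        if i==0: print('none',s);continue
        ys,xs=np.where(l==i)
        P=back(n,np.c_[xs,ys],0.006)
        c,r=cv2.minEnclosingCircle(P[:,:2].astype(np.float32)*1000)
        print(n,s,st[i],ce[i].round(1),back(n,ce[i],.006)[0].round(4),'enc',np.round(c,1),round(r,1), np.ptp(P[:,0])*1000//1,np.ptp(P[:,1])*1000//1)
    m=cv2.inRange(hsv,(0,150,80),(8,255,255))
for n,b in (('top',(320,170,410,320)),('scene',(260,235,390,375))):
    im=cv2.imread(f'pics/{n}0.png')[b[1]:b[3],b[0]:b[2]]
    cv2.imwrite(f'pics/c_{n}.png',cv2.resize(im,None,fx=4,fy=4,interpolation=cv2.INTER_CUBIC))
E
```

```text
top (192, 204) [176 187  32  34 830] [191.6 203.6] [0.5689 0.4008 0.006 ] enc [569.  401.8] 35.1 69.0 66.0
top (222, 274) [210 260  26  27 557] [222.5 273. ] [0.4265 0.3319 0.006 ] enc [426.7 331.6] 27.3 52.0 51.0
top (264, 196) [253 185  22  22 378] [263.3 195.6] [0.5868 0.2511 0.006 ] enc [586.7 251. ] 23.0 44.0 43.0
top (286, 267) [276 258  18  19 261] [284.8 266.9] [0.4406 0.2053 0.006 ] enc [440.6 205.2] 18.5 36.0 34.0
scene (205, 207) [189 193  33  23 542] [204.8 204.8] [0.5717 0.4047 0.006 ] enc [573.5 407.3] 36.3 70.0 70.0
scene (187, 263) [172 251  30  23 503] [186.7 262.3] [0.4257 0.3344 0.006 ] enc [427.3 335.6] 29.3 56.0 57.0
scene (267, 228) [257 218  22  17 274] [267.7 226.7] [0.5871 0.2521 0.006 ] enc [588.3 253.1] 23.7 46.0 44.0
scene (246, 286) [235 276  21  18 266] [245.5 285.3] [0.4397 0.2055 0.006 ] enc [440.9 206.7] 20.2 40.0 37.0
```

View pics/c_top.png

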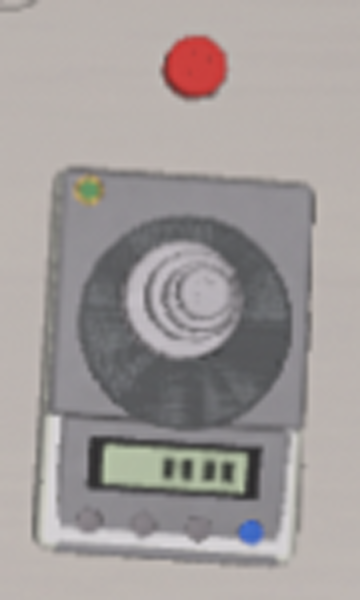

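View pics/c_scene.png

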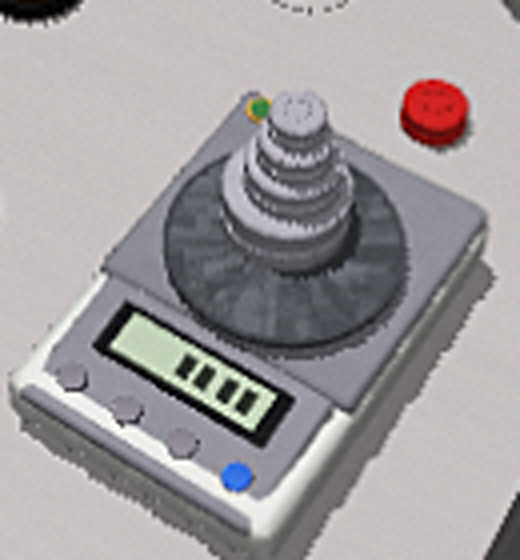

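```bash
python3 - <<'E'
from h import *
for nm,uv,z in (('50',(206,292),.1265),('100',(200,294),.1125),('500',(184,299),.078),('pan',(186,322),.052)):
    print(nm,back('top',[(320+uv[0]/4-.4,170+uv[1]/4-.4)],z).round(4))
print('50 scene',back('scene',[(260+299/4-.4,235+113/4-.4)],.1265).round(4))
print('pan scene',back('scene',[(260+284/4-.4,235+242/4-.4)],.052).round(4))
print('beaker?',back('top',[(313,157)],.03))
W={'50':(.012,.1265),'100':(.016,.1125),'200':(.021,.0965),'500':(.028,.078)}
th=np.linspace(0,2*np.pi,80)
C={'50':(.4953,.0072),'100':(.4953,.0072),'200':(.4953,.0072),'500':(.4953,.0072)}
for n,b in (('top',(320,170,410,320)),('scene',(260,235,390,375))):
    im=cv2.imread(f'pics/{n}0.png')[b[1]:b[3],b[0]:b[2]]
    im=cv2.resize(im,None,fx=4,fy=4,interpolation=cv2.INTER_CUBIC)
    c=back('top',[(320+206/4-.4,170+292/4-.4)],.1265)[0]
    for k,(r,z) in W.items():
        X=np.c_[c[0]+r*np.cos(th),c[1]+r*np.sin(th),0*th+z]
        q=(proj(n,X)-[b[0],b[1]]+.5)*4-.5
        cv2.polylines(im,[np.int32(q.round())],True,(0,0,255) if k in('50','200') else (255,0,0),1)
    cv2.imwrite(f'pics/o_{n}.png',im)
E
```

```text
50 [[0.4841 0.0513 0.1265]]
100 [[0.484  0.0515 0.1125]]
500 [[0.4837 0.053  0.078 ]]
pan [[0.474  0.0478 0.052 ]]
50 scene [[0.4801 0.05   0.1265]]
pan scene [[0.4708 0.047  0.052 ]]
beaker? [[0.66344454 0.14957095 0.03      ]]
```

View pics/o_top.png

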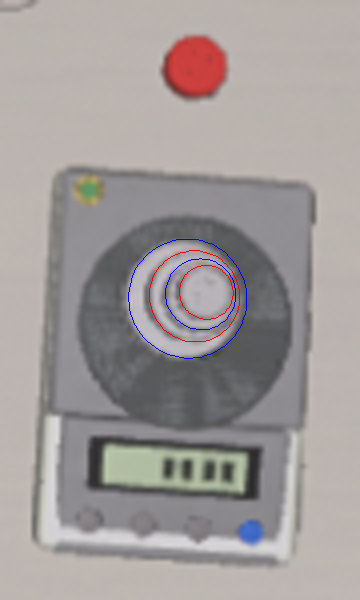

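View pics/o_scene.png

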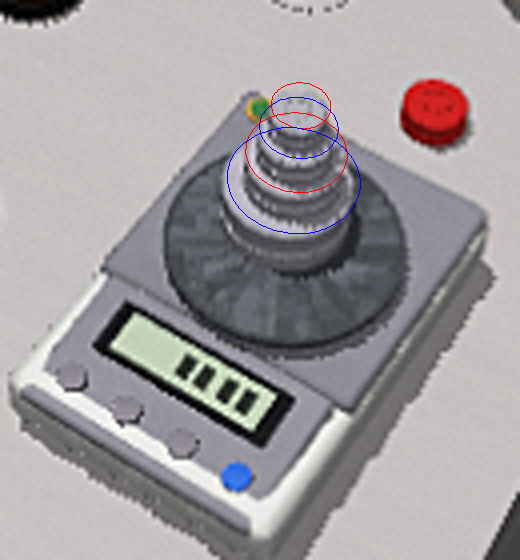

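```bash
python3 -m inch '[[24,[40,-50,0],[0,0,0]],[24,[40,-50,0],[0,0,0]],[24,[40,-50,0],[0,0,0]],[24,[40,-50,0],[0,0,0]],[24,[40,-50,0],[0,0,0]],[24,[40,-50,0],[0,0,0]],[24,[40,-50,0],[0,0,0]],[24,[40,-50,0],[0,0,0]]]' 30
```

```text
t: 0.9
position: [0.4643, 0.2732, 0.4046]
orientation: [0.819, 0.574, -0.0, -0.0]
wrist_force: [0.4, 1.8, 0.4]
width: 0.278
```

```bash
python3 -m inch '[[24,[20,-30,-20],[0,0,0]],[24,[20,-30,-30],[0,0,0]],[24,[15,-25,-40],[0,0,0]],[24,[10,-10,-40],[0,0,0]],[24,[0,0,-40],[0,0,0]],[24,[0,0,-20],[0,0,0]],[24,[0,0,0],[0,0,0]]]' 30; python3 - <<'E'
from h import *
for n in ('scene','top'): cv2.imwrite(f'pics/{n}1.png',robot.read_camera(n))
print(robot.sense())
E
```

```text
t: 1.6
position: [0.5271, 0.1793, 0.2115]
orientation: [0.819, 0.573, -0.003, -0.001]
wrist_force: [-0.4, -0.4, -0.5]
width: 0.28
{'t': 1.7, 'joint_positions': array([ 3.07013294e-01,  6.11454806e-01,  1.87249323e+00, -3.67781356e-05,
        6.58429271e-01, -9.15024368e-01]), 'qd': array([ 0.00352237, -0.03172604, -0.01297739,  0.00027903, -0.00026557,
        0.00136703]), 'joint_efforts': array([-1.87858357e-01, -5.32425427e+01, -1.59068531e+01, -4.70797182e-03,
        2.34325463e-02, -1.74609170e-05]), 'position': array([0.52851648, 0.18004025, 0.21473541]), 'orientation': array([ 8.19055527e-01,  5.73714118e-01, -3.77703293e-04, -1.06710478e-04]), 'wrist_force': array([0.53516578, 0.88145154, 0.2727294 ]), 'torque': array([0.05146234, 0.09620315, 0.01493697]), 'width': 0.28205151231562764}
```

View pics/scene1.png

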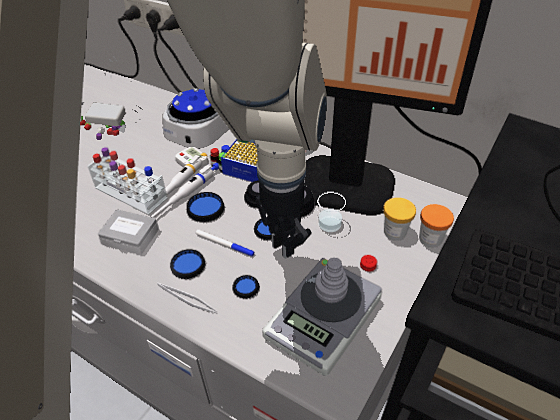

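```bash
python3 -m inch '[[24,[0,0,-20],[0,0,0]],[24,[0,0,-10],[0,0,0]],[24,[0,0,0],[0,0,0]],[24,[0,0,0],[0,0,0]]]'
for i in 1 2 3 4 5 6 7; do :; done
python3 -m inch '[[24,[0,0,-3],[0,0,0]],[24,[0,0,0],[0,0,0]]]'
```

```text
t: 2.1
position: [0.5287, 0.1802, 0.1856]
orientation: [0.819, 0.574, 0.0, 0.0]
wrist_force: [0.2, -0.3, 0.6]
width: 0.286
t: 2.3
position: [0.5286, 0.1801, 0.1822]
orientation: [0.819, 0.574, 0.0, 0.0]
wrist_force: [0.4, 0.1, -0.3]
width: 0.281
```

```bash
python3 -m inch '[[24,[0,0,-2],[0,0,0]],[24,[0,0,0],[0,0,0]]]'; python3 -m inch '[[24,[0,0,-2],[0,0,0]],[24,[0,0,0],[0,0,0]]]'; python3 -m inch '[[24,[0,0,-2],[0,0,0]],[24,[0,0,0],[0,0,0]]]'
```

```text
t: 2.5
position: [0.5284, 0.18, 0.1797]
orientation: [0.819, 0.574, -0.0, -0.0]
wrist_force: [-0.5, -0.7, -0.0]
width: 0.275
t: 2.7
position: [0.5283, 0.18, 0.1775]
orientation: [0.819, 0.574, -0.0, -0.0]
wrist_force: [-0.5, -0.1, -0.5]
width: 0.28
t: 2.9
position: [0.5284, 0.18, 0.1754]
orientation: [0.819, 0.574, -0.0, -0.0]
wrist_force: [-0.8, 0.7, 0.6]
width: 0.283
```

```bash
python3 -m inch '[[24,[0,0,-2],[0,0,0]],[24,[0,0,0],[0,0,0]]]'; python3 -m inch '[[24,[0,0,-1.5],[0,0,0]],[24,[0,0,0],[0,0,0]]]'; python3 -m inch '[[24,[0,0,-1.5],[0,0,0]],[24,[0,0,0],[0,0,0]]]'
```

```text
t: 3.1
position: [0.5284, 0.18, 0.1735]
orientation: [0.819, 0.574, -0.0, -0.0]
wrist_force: [-0.2, -0.5, 0.6]
width: 0.282
t: 3.3
position: [0.5285, 0.18, 0.1734]
orientation: [0.819, 0.574, -0.0, -0.0]
wrist_force: [-3.4, -1.2, 14.0]
width: 0.281
t: 3.5
position: [0.5285, 0.1801, 0.1733]
orientation: [0.819, 0.574, 0.0, 0.0]
wrist_force: [-7.2, -2.1, 31.3]
width: 0.278
```

```bash
python3 -m inch '[[56,[0,0,4],[0,0,0]],[56,[0,0,0],[0,0,0]],[56,[0,0,0],[0,0,0]],[56,[0,0,-2],[0,0,0]],[56,[0,0,0],[0,0,0]]]';python3 -m inch '[[56,[0,0,-2],[0,0,0]],[56,[0,0,0],[0,0,0]]]'; python3 -m inch '[[56,[0,0,-2],[0,0,0]],[56,[0,0,0],[0,0,0]]]'; python3 -m inch '[[56,[0,0,-2],[0,0,0]],[56,[0,0,0],[0,0,0]]]'
```

```text
t: 4.0
position: [0.5282, 0.1799, 0.172]
orientation: [0.819, 0.574, -0.001, -0.0]
wrist_force: [-0.1, 0.3, -0.1]
width: 0.659
t: 4.2
position: [0.5283, 0.18, 0.1702]
orientation: [0.819, 0.574, -0.0, -0.0]
wrist_force: [-0.1, -0.1, -0.1]
width: 0.664
t: 4.4
position: [0.5285, 0.18, 0.1692]
orientation: [0.819, 0.574, -0.0, 0.0]
wrist_force: [-2.3, -0.9, 8.3]
width: 0.655
t: 4.6
position: [0.5285, 0.1801, 0.1691]
orientation: [0.819, 0.574, 0.0, 0.0]
wrist_force: [-7.9, -2.7, 30.3]
width: 0.657
```

```bash
python3 -m inch '[[44,[0,0,30],[0,0,0]],[44,[0,0,40],[0,0,0]],[44,[0,0,40],[0,0,0]],[44,[0,0,40],[0,0,0]],[44,[-16,-40,10],[0,0,0]],[44,[-15,-45,0],[0,0,0]],[44,[-15,-45,0],[0,0,0]],[44,[0,0,0],[0,0,0]]]';python3 -m inch '[[44,[0,0,0],[0,0,0]],[44,[0,0,0],[0,0,0]]]';python3 - <<'E'
from h import *
for n in ('scene','top'): cv2.imwrite(f'pics/{n}2.png',robot.read_camera(n))
im=cv2.imread('pics/scene2.png')[180:380,230:400]
cv2.imwrite('pics/c_scene2.png',cv2.resize(im,None,fx=3,fy=3,interpolation=cv2.INTER_CUBIC))
print(robot.sense()['position'])
E
```

```text
t: 5.4
position: [0.4803, 0.0464, 0.3266]
orientation: [0.82, 0.572, -0.001, -0.0]
wrist_force: [-0.9, 0.6, 0.0]
width: 0.516
t: 5.6
position: [0.483, 0.0505, 0.3269]
orientation: [0.819, 0.574, 0.0, 0.0]
wrist_force: [0.1, 0.2, -0.4]
width: 0.514
[0.48294087 0.0509576  0.32669612]
```

View pics/c_scene2.png

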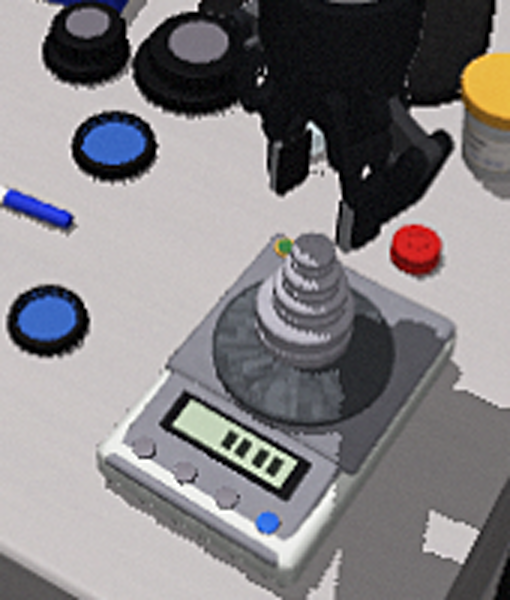

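View pics/top2.png

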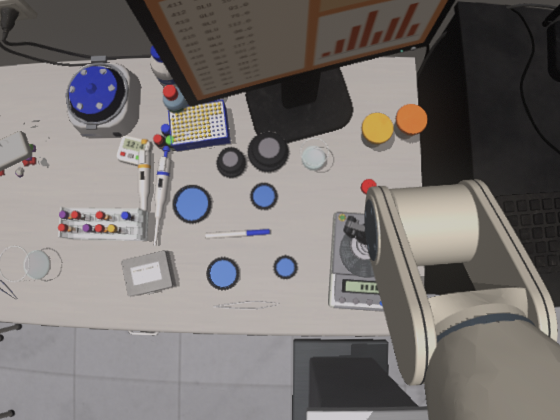

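```bash
python3 - <<'E'
from h import *
c=np.array([.4829,.051,.3267-.171]); d=np.array([.342,.94,0])
for s in (0,.022,-.022): print(((proj('scene',c+s*d)[0]-[230,180])*3).round())
for p in ((.483,.051),(.4805,.050)): print(((proj('scene',[*p,.1265])[0]-[230,180])*3).round())
E
```

```text
[317. 209.]
[289. 184.]
[346. 234.]
[314. 244.]
[314. 248.]
```

```bash
python3 -m inch '[[44,[-1,-1,-15],[0,0,0]],[44,[0,0,-15],[0,0,0]],[44,[0,0,-4],[0,0,0]],[44,[0,0,0],[0,0,0]],[44,[0,0,0],[0,0,0]]]'; python3 - <<'E'
from h import *
for n in ('scene',): cv2.imwrite(f'pics/{n}3.png',robot.read_camera(n))
im=cv2.imread('pics/scene3.png')[180:330,260:400]
cv2.imwrite('pics/c_scene3.png',cv2.resize(im,None,fx=4,fy=4,interpolation=cv2.INTER_CUBIC))
print(robot.sense()['position'])
E
```

```text
t: 6.2
position: [0.4818, 0.0495, 0.293]
orientation: [0.819, 0.574, 0.0, 0.0]
wrist_force: [-0.6, -0.2, 0.8]
width: 0.514
[0.48183293 0.04934968 0.29320894]
```

View pics/c_scene3.png

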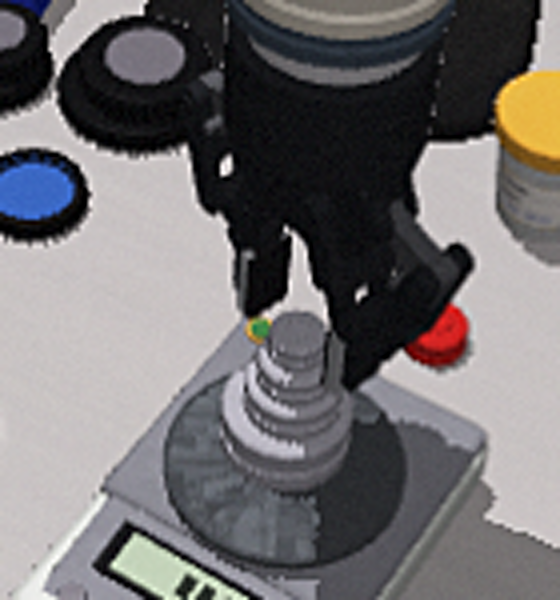

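```bash
python3 -m inch '[[32,[0,0,0],[0,0,0]],[28,[0,0,0],[0,0,0]],[26,[0,0,0],[0,0,0]],[24,[0,0,0],[0,0,0]],[22,[0,0,0],[0,0,0]],[20,[0,0,0],[0,0,0]],[18,[0,0,0],[0,0,0]],[18,[0,0,0],[0,0,0]]]' 25; python3 - <<'E'
from h import *
for n in ('scene',): cv2.imwrite(f'pics/{n}4.png',robot.read_camera(n))
im=cv2.imread('pics/scene4.png')[180:330,260:400]
cv2.imwrite('pics/c_scene4.png',cv2.resize(im,None,fx=4,fy=4,interpolation=cv2.INTER_CUBIC))
print(robot.sense()['position'])
E
```

```text
t: 7.05
position: [0.4816, 0.049, 0.293]
orientation: [0.819, 0.574, 0.0, 0.0]
wrist_force: [-0.5, 0.3, 5.6]
width: 0.261
[0.48158691 0.04900088 0.29305344]
```

View pics/c_scene4.png

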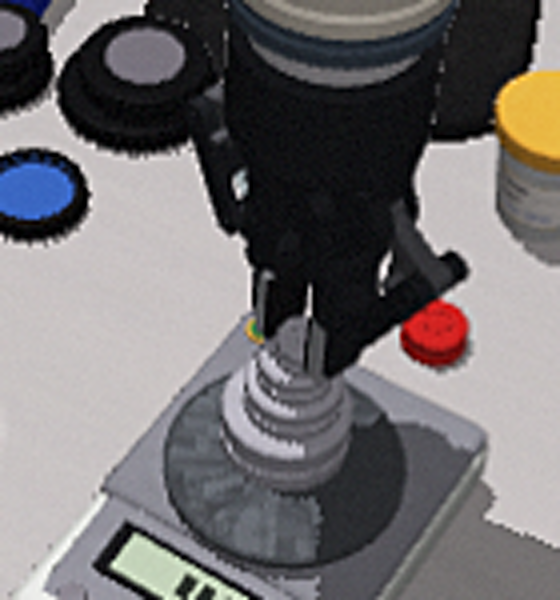

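```bash
python3 -m inch '[[18,[0,0,5],[0,0,0]],[18,[0,0,10],[0,0,0]],[18,[0,0,15],[0,0,0]],[18,[0,0,10],[0,0,0]],[18,[0,0,0],[0,0,0]]]'; python3 - <<'E'
from h import *
for n in ('scene',): cv2.imwrite(f'pics/{n}5.png',robot.read_camera(n))
im=cv2.imread('pics/scene5.png')[180:330,260:400]
cv2.imwrite('pics/c_scene5.png',cv2.resize(im,None,fx=4,fy=4,interpolation=cv2.INTER_CUBIC))
print(robot.sense()['position'])
E
```

```text
t: 7.6
position: [0.482, 0.049, 0.3343]
orientation: [0.819, 0.574, 0.001, 0.001]
wrist_force: [-0.7, -0.4, -0.3]
width: 0.264
[0.48162091 0.04900723 0.33351662]
```

View pics/c_scene5.png

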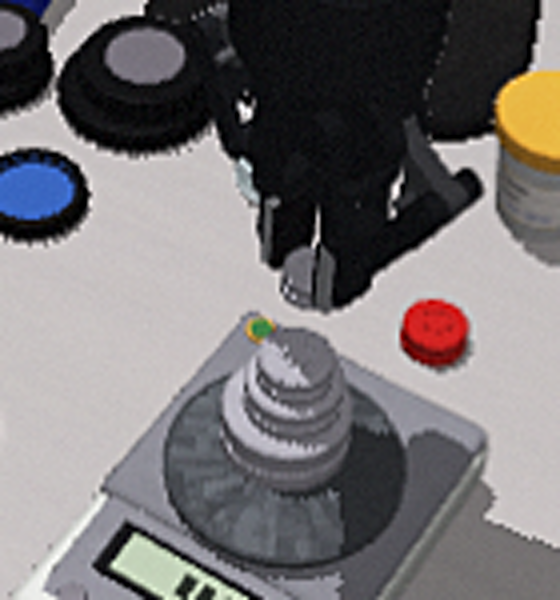

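```bash
python3 -m inch '[[18,[-10,40,0],[0,0,0]],[18,[-11,40,0],[0,0,0]],[18,[-10,40,0],[0,0,0]],[18,[-10,36,-30],[0,0,0]],[18,[0,0,-40],[0,0,0]],[18,[0,0,-40],[0,0,0]],[18,[0,0,-12],[0,0,0]],[18,[0,0,0],[0,0,0]]]'; python3 - <<'E'
from h import *
for n in ('scene','top'): cv2.imwrite(f'pics/{n}6.png',robot.read_camera(n))
a=cv2.imread('pics/scene6.png')[210:310,190:290];b=cv2.imread('pics/top6.png')[215:315,235:335]
cv2.imwrite('pics/c6.png',cv2.resize(np.hstack([a,b]),None,fx=4,fy=4,interpolation=cv2.INTER_CUBIC))
print(robot.sense()['position'])
E
```

```text
t: 8.45
position: [0.4397, 0.2046, 0.2091]
orientation: [0.819, 0.574, -0.002, -0.0]
wrist_force: [0.2, 0.3, 0.1]
width: 0.26
[0.4409559  0.20496584 0.2114479 ]
```

View pics/c6.png

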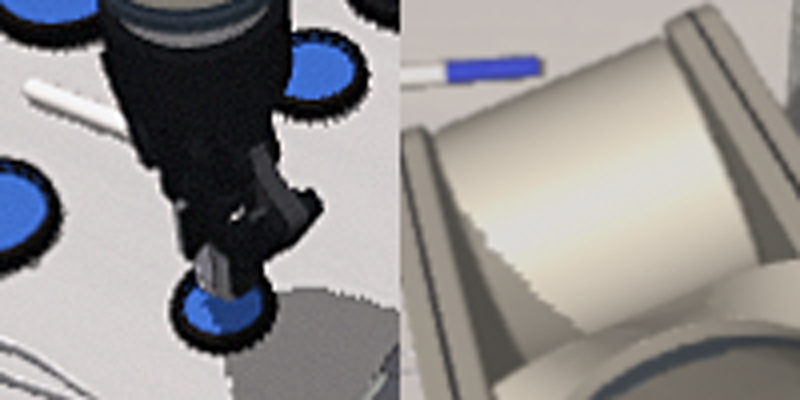

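```bash
python3 -m inch '[[18,[0,0,-12],[0,0,0]],[18,[0,0,-7],[0,0,0]],[18,[0,0,0],[0,0,0]],[18,[0,0,0],[0,0,0]]]'; python3 -m inch '[[18,[0,0,-1.5],[0,0,0]],[18,[0,0,0],[0,0,0]],[18,[0,0,0],[0,0,0]]]'; python3 - <<'E'
from h import *
for n in ('scene',): cv2.imwrite(f'pics/{n}7.png',robot.read_camera(n))
a=cv2.imread('pics/scene7.png')[240:310,200:290]
cv2.imwrite('pics/c7.png',cv2.resize(a,None,fx=7,fy=7,interpolation=cv2.INTER_CUBIC))
print(robot.sense()['position'])
E
```

```text
t: 8.95
position: [0.4405, 0.2049, 0.1919]
orientation: [0.819, 0.574, 0.0, 0.0]
wrist_force: [-0.2, 1.1, -1.0]
width: 0.262
t: 9.25
position: [0.4405, 0.205, 0.1904]
orientation: [0.819, 0.574, 0.0, 0.0]
wrist_force: [-0.3, 0.1, -0.5]
width: 0.261
[0.44048432 0.20503523 0.19034685]
```

View pics/c7.png

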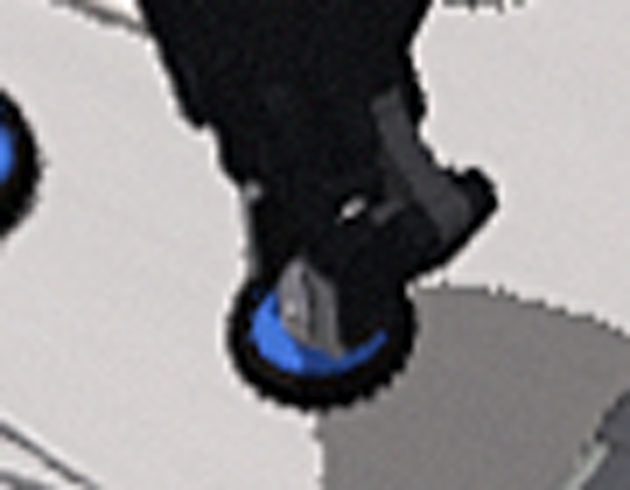

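```bash
python3 -m inch '[[18,[0,0,-1.5],[0,0,0]],[18,[0,0,0],[0,0,0]],[18,[0,0,0],[0,0,0]]]';python3 -m inch '[[18,[0,0,-1.2],[0,0,0]],[18,[0,0,0],[0,0,0]],[18,[0,0,0],[0,0,0]]]';python3 -m inch '[[18,[0,0,-1],[0,0,0]],[18,[0,0,0],[0,0,0]],[18,[0,0,0],[0,0,0]]]'
```

```text
t: 9.6
position: [0.4404, 0.205, 0.1887]
orientation: [0.819, 0.574, -0.0, -0.0]
wrist_force: [-0.4, 0.5, -1.2]
width: 0.261
t: 9.9
position: [0.4404, 0.205, 0.1875]
orientation: [0.819, 0.574, -0.0, -0.0]
wrist_force: [0.8, -0.1, 0.3]
width: 0.257
t: 10.2
position: [0.4405, 0.205, 0.1866]
orientation: [0.819, 0.574, 0.0, 0.0]
wrist_force: [-0.0, 0.4, 2.5]
width: 0.26
```

```bash
python3 -m inch '[[25,[0,0,0],[0,0,0]],[27,[0,0,0],[0,0,0]],[30,[0,0,0],[0,0,0]],[36,[0,0,0],[0,0,0]],[36,[0,0,0],[0,0,0]],[36,[0,0,10],[0,0,0]],[36,[0,0,20],[0,0,0]],[36,[0,0,30],[0,0,0]]]';python3 -m inch '[[44,[0,0,40],[0,0,0]],[44,[0,0,30],[0,0,0]],[44,[10,-40,20],[0,0,0]],[44,[10,-40,0],[0,0,0]],[44,[0,0,0],[0,0,0]]]'; python3 - <<'E'
from h import *
for n in ('scene','top'): cv2.imwrite(f'pics/{n}8.png',robot.read_camera(n))
a=cv2.imread('pics/scene8.png')[230:330,190:290];b=cv2.imread('pics/top8.png')[215:315,235:335]
cv2.imwrite('pics/c8.png',cv2.resize(np.hstack([a,b]),None,fx=4,fy=4,interpolation=cv2.INTER_CUBIC))
print(robot.sense()['position'])
E
```

```text
t: 11.0
position: [0.4399, 0.2048, 0.2467]
orientation: [0.819, 0.574, -0.001, -0.0]
wrist_force: [0.9, 0.3, -0.7]
width: 0.42
t: 11.5
position: [0.4611, 0.1221, 0.3382]
orientation: [0.82, 0.572, 0.001, 0.001]
wrist_force: [0.3, -0.5, 1.1]
width: 0.518
[0.46042169 0.12428723 0.33718338]
```

View pics/c8.png

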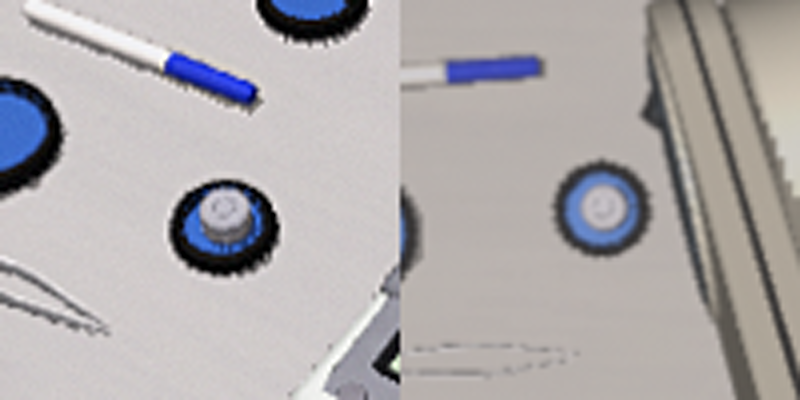

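View pics/scene8.png

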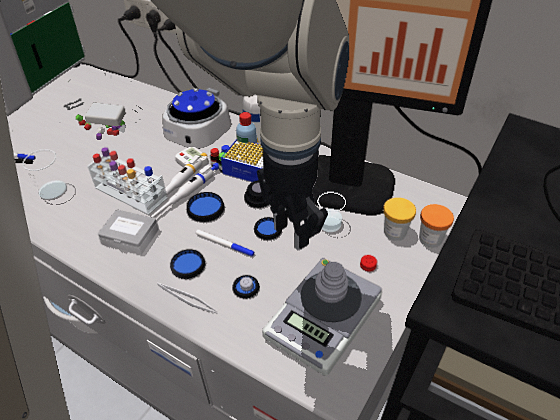

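```bash
python3 - <<'E'
from h import *
a=cv2.imread('pics/scene8.png')[240:330,280:390]
a=cv2.resize(a,None,fx=7,fy=7,interpolation=cv2.INTER_CUBIC)
th=np.linspace(0,2*np.pi,80)
for (x,y) in ((.4815,.0495),):
  for r,z,c in ((.016,.1125,(0,0,255)),(.021,.0965,(0,255,0)),(.028,.078,(255,0,0))):
    q=(proj('scene',np.c_[x+r*np.cos(th),y+r*np.sin(th),0*th+z])-[280,240]+.5)*7-.5
    cv2.polylines(a,[np.int32(q)],True,c,1)
cv2.imwrite('pics/o8.png',a)
E
```

```text
(no output)
```

View pics/o8.png

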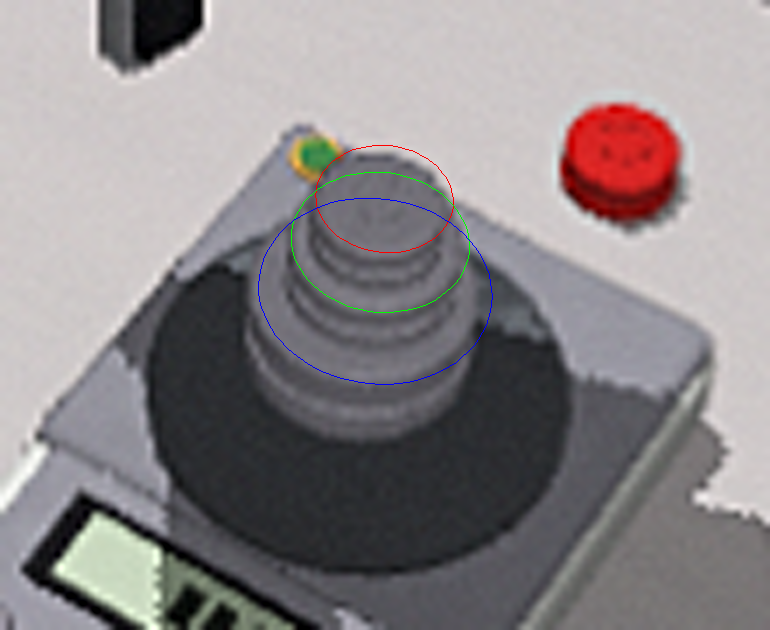

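```bash
python3 -m inch '[[50,[11,-37,0],[0,0,0]],[50,[10,-38,0],[0,0,0]],[50,[0,0,0],[0,0,0]],[50,[0,0,-20],[0,0,0]],[50,[0,0,-20],[0,0,0]],[50,[0,0,-15],[0,0,0]],[50,[0,0,-5],[0,0,0]],[50,[0,0,0],[0,0,0]]]'; python3 -m inch '[[40,[0,0,0],[0,0,0]],[36,[0,0,0],[0,0,0]],[34,[0,0,0],[0,0,0]],[32,[0,0,0],[0,0,0]],[30,[0,0,0],[0,0,0]],[28,[0,0,0],[0,0,0]],[26,[0,0,0],[0,0,0]],[26,[0,0,0],[0,0,0]]]' 25
python3 - <<'E'
from h import *
cv2.imwrite('pics/scene9.png',robot.read_camera('scene'))
im=cv2.imread('pics/scene9.png')[180:330,260:400]
cv2.imwrite('pics/c9.png',cv2.resize(im,None,fx=4,fy=4,interpolation=cv2.INTER_CUBIC))
E
```

```text
t: 12.4
position: [0.4811, 0.051, 0.2759]
orientation: [0.819, 0.574, -0.001, -0.001]
wrist_force: [0.7, -0.5, -0.2]
width: 0.589
t: 13.2
position: [0.4817, 0.0501, 0.2772]
orientation: [0.819, 0.574, 0.001, 0.0]
wrist_force: [-1.2, 1.8, 6.2]
width: 0.361
```

View pics/c9.png

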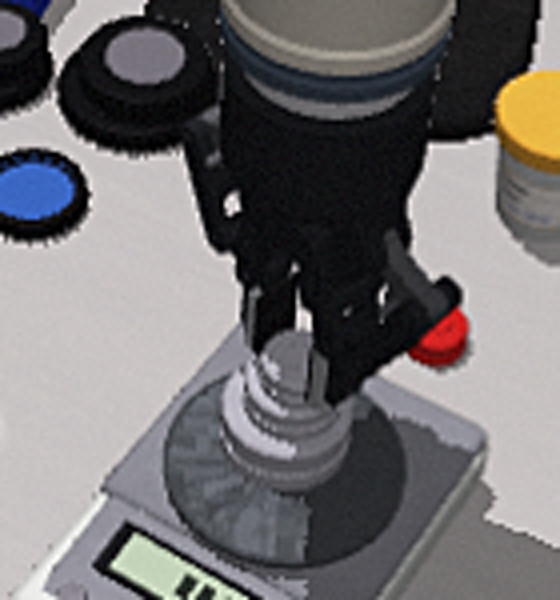

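```bash
python3 -m inch '[[26,[0,0,5],[0,0,0]],[26,[0,0,10],[0,0,0]],[26,[0,0,15],[0,0,0]],[26,[0,0,15],[0,0,0]],[26,[0,0,0],[0,0,0]]]' ; python3 - <<'E'
from h import *
cv2.imwrite('pics/scene10.png',robot.read_camera('scene'))
im=cv2.imread('pics/scene10.png')[180:330,260:400]
cv2.imwrite('pics/c10.png',cv2.resize(im,None,fx=4,fy=4,interpolation=cv2.INTER_CUBIC))
print(robot.sense()['position'])
E
```

```text
t: 13.75
position: [0.4821, 0.05, 0.3236]
orientation: [0.819, 0.574, 0.002, 0.001]
wrist_force: [-0.1, 0.2, -1.3]
width: 0.356
[0.48172341 0.04997026 0.32260321]
```

View pics/c10.png

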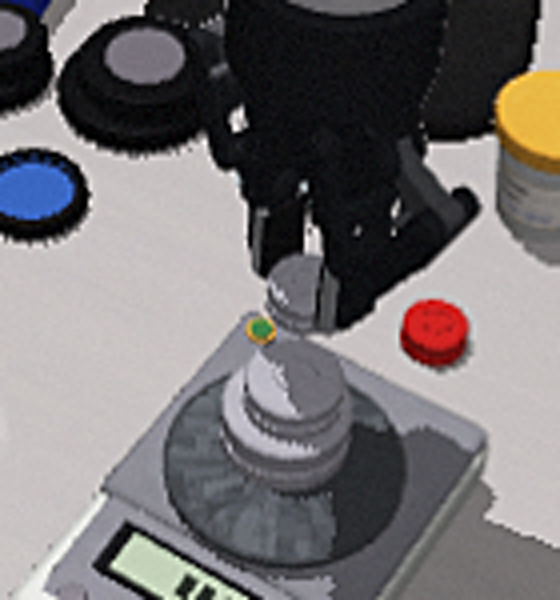

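```bash
python3 -m inch '[[26,[21,40,0],[0,0,0]],[26,[21,40,0],[0,0,0]],[26,[21,40,0],[0,0,0]],[26,[21,40,0],[0,0,0]],[26,[21,41,0],[0,0,0]],[26,[0,0,-30],[0,0,0]],[26,[0,0,-30],[0,0,0]],[26,[0,0,-30],[0,0,0]]]' ; python3 -m inch '[[26,[0,0,0],[0,0,0]],[26,[0,0,0],[0,0,0]]]'; python3 - <<'E'
from h import *
cv2.imwrite('pics/scene11.png',robot.read_camera('scene'))
im=cv2.imread('pics/scene11.png')[150:270,200:360]
cv2.imwrite('pics/c11.png',cv2.resize(im,None,fx=4,fy=4,interpolation=cv2.INTER_CUBIC))
print(robot.sense()['position'])
E
```

```text
t: 14.6
position: [0.586, 0.2514, 0.2295]
orientation: [0.819, 0.574, -0.001, -0.0]
wrist_force: [-0.9, -0.1, -0.1]
width: 0.355
t: 14.8
position: [0.5862, 0.2509, 0.2309]
orientation: [0.819, 0.574, -0.001, -0.0]
wrist_force: [0.4, -0.3, -0.8]
width: 0.358
[0.58681212 0.2510213  0.23209986]
```

View pics/c11.png

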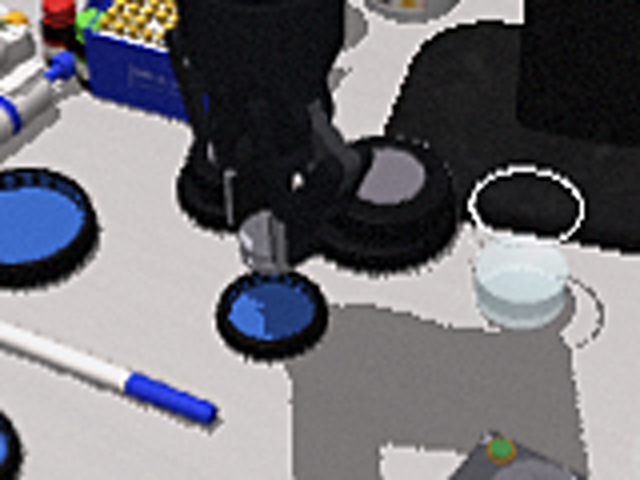

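```bash
python3 -m inch '[[26,[0,0,-20],[0,0,0]],[26,[0,0,-13],[0,0,0]],[26,[0,0,-5],[0,0,0]],[26,[0,0,0],[0,0,0]],[26,[0,0,0],[0,0,0]],[26,[0,0,-2],[0,0,0]],[26,[0,0,0],[0,0,0]]]';python3 -m inch '[[26,[0,0,-1.5],[0,0,0]],[26,[0,0,0],[0,0,0]],[26,[0,0,0],[0,0,0]]]';python3 -m inch '[[26,[0,0,-1.2],[0,0,0]],[26,[0,0,0],[0,0,0]],[26,[0,0,0],[0,0,0]]]'
```

```text
t: 15.55
position: [0.5866, 0.2511, 0.1919]
orientation: [0.819, 0.574, 0.0, 0.0]
wrist_force: [-1.0, 0.5, -0.3]
width: 0.358
t: 15.85
position: [0.5864, 0.251, 0.19]
orientation: [0.819, 0.574, -0.0, -0.0]
wrist_force: [-0.1, -0.1, -0.7]
width: 0.361
t: 16.15
position: [0.5864, 0.251, 0.1888]
orientation: [0.819, 0.574, -0.0, -0.0]
wrist_force: [0.9, 0.0, -0.7]
width: 0.356
```

```bash
python3 -m inch '[[26,[0,0,-1.2],[0,0,0]],[26,[0,0,0],[0,0,0]],[26,[0,0,0],[0,0,0]]]';python3 -m inch '[[26,[0,0,-1],[0,0,0]],[26,[0,0,0],[0,0,0]],[26,[0,0,0],[0,0,0]]]'
```

```text
t: 16.45
position: [0.5864, 0.251, 0.1876]
orientation: [0.819, 0.574, -0.0, -0.0]
wrist_force: [0.7, 0.6, -1.5]
width: 0.359
t: 16.75
position: [0.5865, 0.251, 0.1868]
orientation: [0.819, 0.574, 0.0, 0.0]
wrist_force: [-0.8, -0.6, 2.3]
width: 0.357
```

Contact as predicted. Release and rise.

```bash
python3 -m inch '[[32,[0,0,0],[0,0,0]],[35,[0,0,0],[0,0,0]],[38,[0,0,0],[0,0,0]],[44,[0,0,0],[0,0,0]],[44,[0,0,0],[0,0,0]],[44,[0,0,10],[0,0,0]],[44,[0,0,20],[0,0,0]],[44,[0,0,35],[0,0,0]]]';python3 -m inch '[[55,[0,0,40],[0,0,0]],[55,[0,0,30],[0,0,0]],[55,[-20,-40,0],[0,0,0]],[55,[-20,-40,0],[0,0,0]],[55,[-20,-40,0],[0,0,0]],[55,[-20,-40,0],[0,0,0]],[55,[-25,-40,0],[0,0,0]],[55,[0,0,0],[0,0,0]]]'; python3 - <<'E'
from h import *
for n in ('scene','top'): cv2.imwrite(f'pics/{n}12.png',robot.read_camera(n))
a=cv2.imread('pics/scene12.png')[180:280,220:320];b=cv2.imread('pics/top12.png')[145:245,215:315]
cv2.imwrite('pics/c12.png',cv2.resize(np.hstack([a,b]),None,fx=4,fy=4,interpolation=cv2.INTER_CUBIC))
a=cv2.imread('pics/scene12.png')[180:330,260:400]
cv2.imwrite('pics/d12.png',cv2.resize(a,None,fx=4,fy=4,interpolation=cv2.INTER_CUBIC))
print(robot.sense()['position'])
E
```

```text
t: 17.55
position: [0.5856, 0.2507, 0.2508]
orientation: [0.819, 0.574, -0.002, -0.0]
wrist_force: [-0.6, 1.0, 0.9]
width: 0.515
t: 18.35
position: [0.4782, 0.0478, 0.3219]
orientation: [0.82, 0.572, -0.002, -0.001]
wrist_force: [-0.7, 0.4, 0.2]
width: 0.64
[0.48135459 0.05026615 0.32250965]
```

View pics/c12.png

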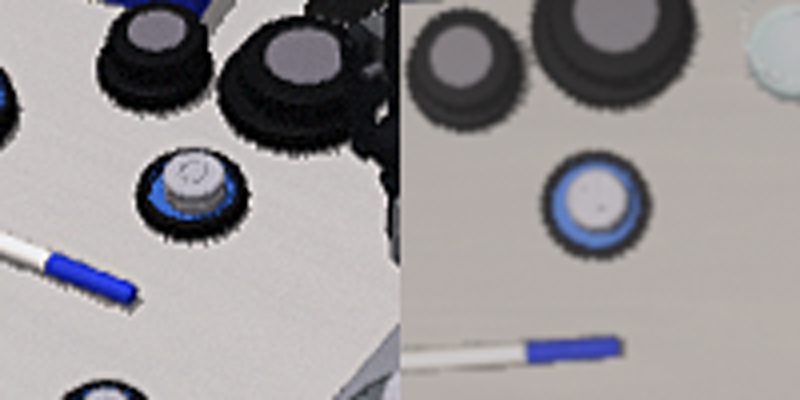

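View pics/d12.png

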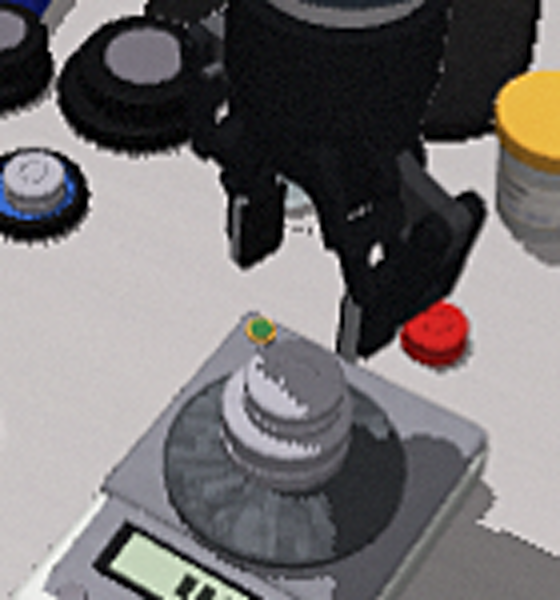

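```bash
python3 - <<'E'
from h import *
print(back('scene',[(260+298/4-.4,180+385/4-.4)],.0965))
E
python3 -m inch '[[62,[-0.5,0,0],[0,0,0]],[62,[0,0,-20],[0,0,0]],[62,[0,0,-20],[0,0,0]],[62,[0,0,-18],[0,0,0]],[62,[0,0,-6],[0,0,0]],[62,[0,0,0],[0,0,0]]]' 
```

```text
[[0.47825724 0.04741707 0.0965    ]]
t: 19.05
position: [0.4812, 0.0518, 0.257]
orientation: [0.819, 0.574, -0.001, -0.0]
wrist_force: [-0.6, -0.6, 1.1]
width: 0.727
```

```bash
python3 -m inch '[[54,[0,0,0],[0,0,0]],[48,[0,0,0],[0,0,0]],[44,[0,0,0],[0,0,0]],[42,[0,0,0],[0,0,0]],[40,[0,0,0],[0,0,0]],[38,[0,0,0],[0,0,0]],[36,[0,0,0],[0,0,0]],[36,[0,0,0],[0,0,0]]]' 35
python3 -m inch '[[36,[0,0,0],[0,0,0]],[36,[0,0,0],[0,0,0]]]'
python3 - <<'E'
from h import *
cv2.imwrite('pics/scene13.png',robot.read_camera('scene'))
im=cv2.imread('pics/scene13.png')[180:330,260:400]
cv2.imwrite('pics/c13.png',cv2.resize(im,None,fx=4,fy=4,interpolation=cv2.INTER_CUBIC))
E
```

```text
t: 19.85
position: [0.4814, 0.0511, 0.2586]
orientation: [0.819, 0.574, 0.001, 0.0]
wrist_force: [-0.7, 1.7, 7.3]
width: 0.479
t: 20.05
position: [0.4814, 0.0511, 0.2586]
orientation: [0.819, 0.574, 0.001, 0.0]
wrist_force: [-0.4, 1.4, 7.5]
width: 0.475
```

View pics/c13.png

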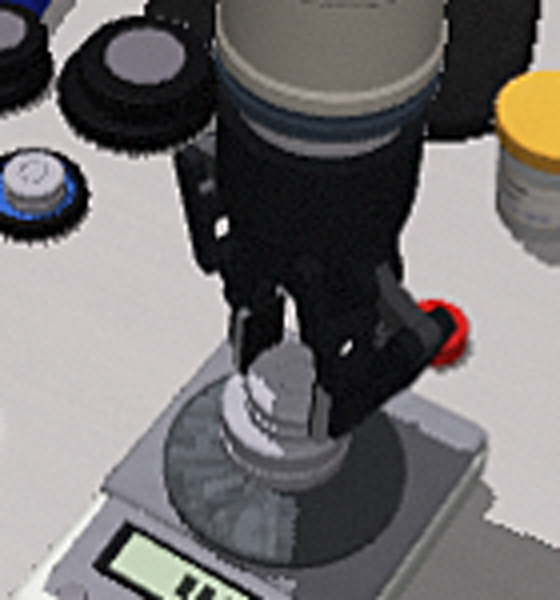

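```bash
python3 -m inch '[[36,[0,0,5],[0,0,0]],[36,[0,0,10],[0,0,0]],[36,[0,0,15],[0,0,0]],[36,[0,0,20],[0,0,0]],[36,[0,0,0],[0,0,0]]]'; python3 - <<'E'
from h import *
cv2.imwrite('pics/scene14.png',robot.read_camera('scene'))
im=cv2.imread('pics/scene14.png')[180:330,260:400]
cv2.imwrite('pics/c14.png',cv2.resize(im,None,fx=4,fy=4,interpolation=cv2.INTER_CUBIC))
print(robot.sense()['position'])
E
```

```text
t: 20.6
position: [0.4818, 0.051, 0.31]
orientation: [0.819, 0.574, 0.002, 0.001]
wrist_force: [0.2, -0.3, -1.3]
width: 0.471
[0.48129934 0.05096828 0.30881283]
```

View pics/c14.png

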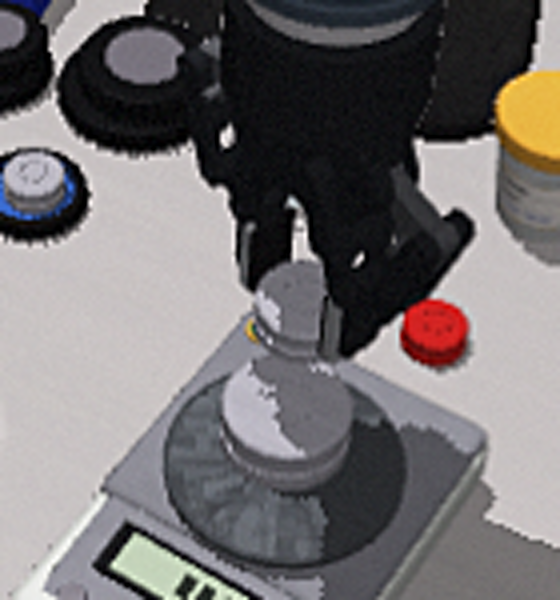

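```bash
python3 -m inch '[[36,[-8,40,0],[0,0,0]],[36,[-8,40,0],[0,0,0]],[36,[-8,40,0],[0,0,0]],[36,[-8,40,0],[0,0,0]],[36,[-8,40,0],[0,0,0]],[36,[-8,40,0],[0,0,0]],[36,[-7,41,0],[0,0,0]],[36,[0,0,0],[0,0,0]]]'; python3 -m inch '[[36,[0,0,-30],[0,0,0]],[36,[0,0,-30],[0,0,0]],[36,[0,0,-20],[0,0,0]],[36,[0,0,-10],[0,0,0]],[36,[0,0,0],[0,0,0]],[36,[0,0,0],[0,0,0]]]'; python3 - <<'E'
from h import *
cv2.imwrite('pics/scene15.png',robot.read_camera('scene'))
im=cv2.imread('pics/scene15.png')[180:330,120:260]
cv2.imwrite('pics/c15.png',cv2.resize(im,None,fx=4,fy=4,interpolation=cv2.INTER_CUBIC))
print(robot.sense()['position'])
E
```

```text
t: 21.45
position: [0.4251, 0.3359, 0.3069]
orientation: [0.818, 0.575, 0.001, -0.0]
wrist_force: [-0.1, 0.3, -2.3]
width: 0.467
t: 22.05
position: [0.4262, 0.3319, 0.2179]
orientation: [0.819, 0.574, 0.0, 0.0]
wrist_force: [0.0, 0.9, -1.5]
width: 0.47
[0.42636458 0.33206224 0.21833008]
```

View pics/c15.png

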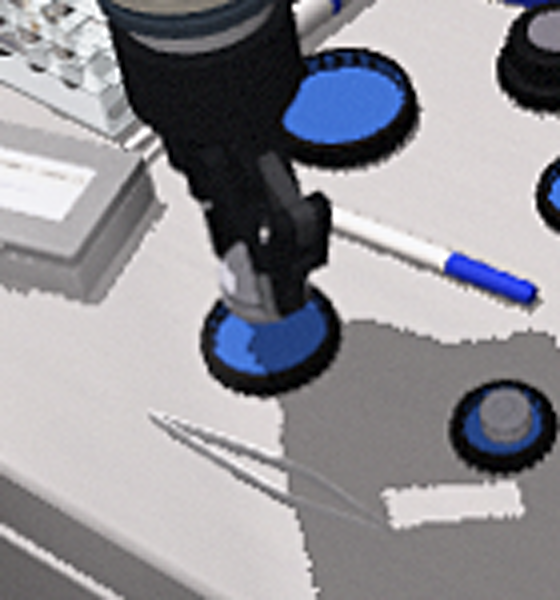

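```bash
python3 -m inch '[[36,[0,0,-15],[0,0,0]],[36,[0,0,-8],[0,0,0]],[36,[0,0,-4],[0,0,0]],[36,[0,0,0],[0,0,0]],[36,[0,0,0],[0,0,0]]]';python3 -m inch '[[36,[0,0,-2],[0,0,0]],[36,[0,0,0],[0,0,0]],[36,[0,0,0],[0,0,0]]]';python3 -m inch '[[36,[0,0,-1.2],[0,0,0]],[36,[0,0,0],[0,0,0]],[36,[0,0,0],[0,0,0]]]'
```

```text
t: 22.6
position: [0.4259, 0.332, 0.1905]
orientation: [0.819, 0.574, -0.0, 0.0]
wrist_force: [-0.2, -0.2, -2.3]
width: 0.473
t: 22.9
position: [0.426, 0.332, 0.1887]
orientation: [0.819, 0.574, 0.0, 0.0]
wrist_force: [0.7, -0.3, -1.6]
width: 0.467
t: 23.2
position: [0.4259, 0.332, 0.1874]
orientation: [0.819, 0.574, -0.0, 0.0]
wrist_force: [0.3, 0.0, -1.9]
width: 0.47
```

```bash
python3 -m inch '[[36,[0,0,-1],[0,0,0]],[36,[0,0,0],[0,0,0]],[36,[0,0,0],[0,0,0]]]';python3 -m inch '[[36,[0,0,-0.8],[0,0,0]],[36,[0,0,0],[0,0,0]],[36,[0,0,0],[0,0,0]]]'
```

```text
t: 23.5
position: [0.426, 0.3321, 0.1867]
orientation: [0.819, 0.574, 0.0, -0.0]
wrist_force: [-0.9, -0.6, 2.4]
width: 0.469
t: 23.8
position: [0.426, 0.3321, 0.1866]
orientation: [0.819, 0.574, 0.0, -0.0]
wrist_force: [-3.9, -3.2, 12.9]
width: 0.473
```

```bash
python3 -m inch '[[42,[0,0,0.8],[0,0,0]],[45,[0,0,0],[0,0,0]],[48,[0,0,0],[0,0,0]],[54,[0,0,0],[0,0,0]],[54,[0,0,0],[0,0,0]],[54,[0,0,10],[0,0,0]],[54,[0,0,20],[0,0,0]],[54,[0,0,35],[0,0,0]]]';python3 -m inch '[[72,[0,0,40],[0,0,0]],[72,[8,-40,10],[0,0,0]],[72,[8,-40,10],[0,0,0]],[72,[8,-40,0],[0,0,0]],[72,[8,-40,0],[0,0,0]],[72,[8,-40,0],[0,0,0]],[72,[8,-40,0],[0,0,0]],[72,[7,-41,0],[0,0,0]]]'; python3 -m inch '[[72,[0,0,0],[0,0,0]],[72,[0,0,0],[0,0,0]]]'; python3 - <<'E'
from h import *
for n in ('scene','top'): cv2.imwrite(f'pics/{n}16.png',robot.read_camera(n))
a=cv2.imread('pics/scene16.png')[210:310,140:240];b=cv2.imread('pics/top16.png')[225:325,175:275]
cv2.imwrite('pics/c16.png',cv2.resize(np.hstack([a,b]),None,fx=4,fy=4,interpolation=cv2.INTER_CUBIC))
a=cv2.imread('pics/scene16.png')[180:330,260:400]
cv2.imwrite('pics/d16.png',cv2.resize(a,None,fx=4,fy=4,interpolation=cv2.INTER_CUBIC))
print(robot.sense()['position'])
E
```

```text
t: 24.6
position: [0.4253, 0.3315, 0.251]
orientation: [0.819, 0.574, -0.002, 0.0]
wrist_force: [1.4, 0.4, -0.4]
width: 0.635
t: 25.4
position: [0.4811, 0.0495, 0.3122]
orientation: [0.819, 0.574, 0.0, 0.0]
wrist_force: [0.5, 1.4, 0.3]
width: 0.844
t: 25.6
position: [0.481, 0.0502, 0.3119]
orientation: [0.82, 0.573, 0.0, 0.0]
wrist_force: [0.1, 0.1, 0.3]
width: 0.845
[0.48079355 0.05156821 0.31173126]
```

View pics/c16.png

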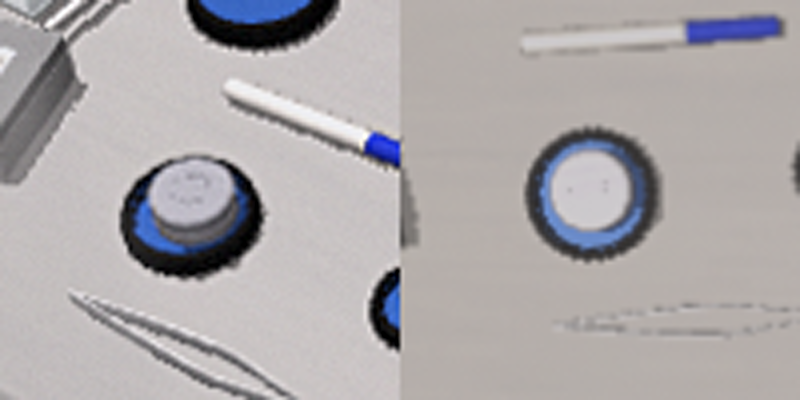

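View pics/d16.png

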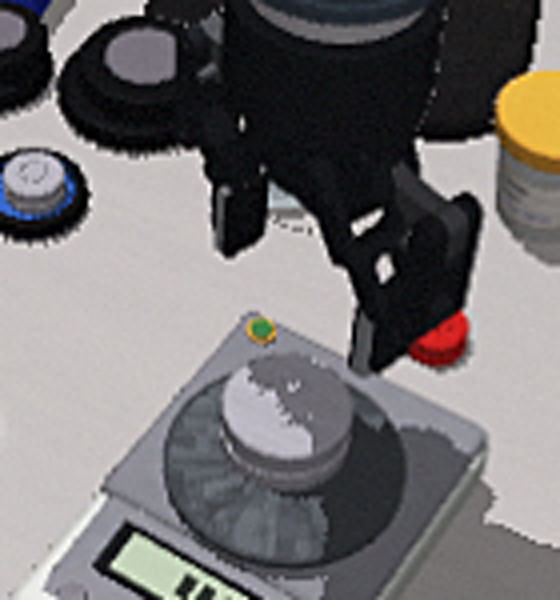

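```bash
python3 - <<'E'
from h import *
print(back('scene',[(260+288/4-.4,180+408/4-.4)],.078), back('top',[(222.6,272.1)],.0245))
E
```

```text
[[0.47874552 0.05107796 0.078     ]] [[0.42848667 0.32914681 0.0245    ]]
```

```bash
python3 -m inch '[[72,[0,0,-20],[0,0,0]],[72,[0,0,-25],[0,0,0]],[72,[0,0,-20],[0,0,0]],[72,[0,0,-10],[0,0,0]],[72,[0,0,-3],[0,0,0]],[72,[0,0,0],[0,0,0]],[72,[0,0,0],[0,0,0]]]'; python3 - <<'E'
from h import *
cv2.imwrite('pics/scene17.png',robot.read_camera('scene'))
im=cv2.imread('pics/scene17.png')[180:330,260:400]
cv2.imwrite('pics/c17.png',cv2.resize(im,None,fx=4,fy=4,interpolation=cv2.INTER_CUBIC))
print(robot.sense()['position'])
E
```

```text
t: 26.4
position: [0.4813, 0.0513, 0.2341]
orientation: [0.819, 0.574, 0.001, 0.0]
wrist_force: [0.2, -0.6, -0.1]
width: 0.841
[0.48132383 0.05123504 0.23424442]
```

View pics/c17.png

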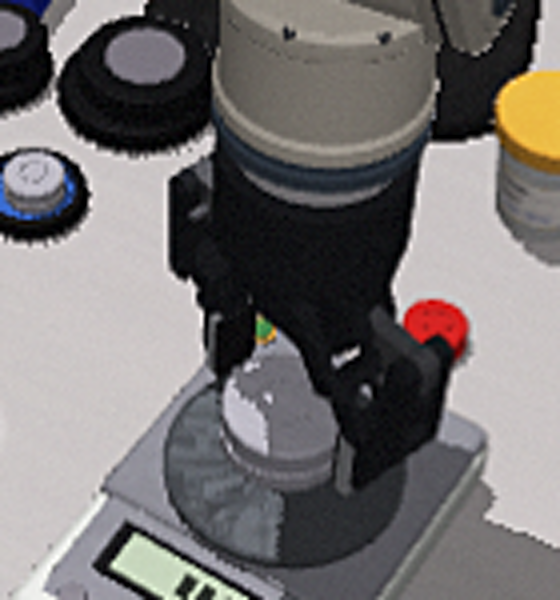

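```bash
python3 -m inch '[[66,[0,0,0],[0,0,0]],[62,[0,0,0],[0,0,0]],[59,[0,0,0],[0,0,0]],[57,[0,0,0],[0,0,0]],[55,[0,0,0],[0,0,0]],[52,[0,0,0],[0,0,0]],[48,[0,0,0],[0,0,0]],[48,[0,0,0],[0,0,0]]]' 50
python3 -m inch '[[48,[0,0,0],[0,0,0]],[48,[0,0,0],[0,0,0]]]'
```

```text
t: 27.25
position: [0.4815, 0.0511, 0.2344]
orientation: [0.819, 0.574, 0.001, 0.0]
wrist_force: [-0.5, 3.4, 11.1]
width: 0.631
t: 27.45
position: [0.4815, 0.0512, 0.2343]
orientation: [0.819, 0.574, 0.001, 0.0]
wrist_force: [0.2, 4.4, 11.7]
width: 0.633
```

```bash
python3 -m inch '[[48,[0,0,5],[0,0,0]],[48,[0,0,15],[0,0,0]],[48,[0,0,20],[0,0,0]],[48,[0,0,30],[0,0,0]],[48,[0,0,10],[0,0,0]],[48,[0,0,0],[0,0,0]]]'; python3 - <<'E'
from h import *
cv2.imwrite('pics/scene18.png',robot.read_camera('scene'))
im=cv2.imread('pics/scene18.png')[180:330,260:400]
cv2.imwrite('pics/c18.png',cv2.resize(im,None,fx=4,fy=4,interpolation=cv2.INTER_CUBIC))
print(robot.sense()['position'])
E
```

```text
t: 28.05
position: [0.481, 0.0509, 0.3142]
orientation: [0.819, 0.574, 0.001, 0.001]
wrist_force: [-0.3, 0.5, -5.6]
width: 0.632
[0.48056463 0.05086776 0.3131172 ]
```

View pics/c18.png

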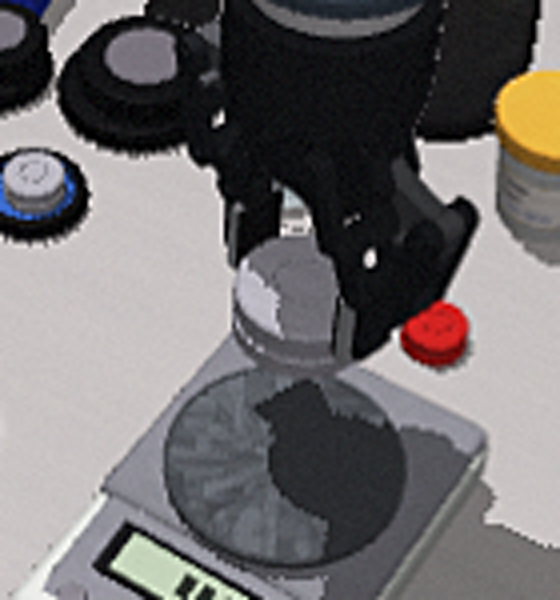

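```bash
python3 -m inch '[[48,[10,40,0],[0,0,0]],[48,[10,40,0],[0,0,0]],[48,[10,40,0],[0,0,0]],[48,[10,40,0],[0,0,0]],[48,[10,40,0],[0,0,0]],[48,[10,40,0],[0,0,0]],[48,[10,40,0],[0,0,0]],[48,[10,40,0],[0,0,0]]]';python3 -m inch '[[48,[9,31,0],[0,0,0]],[48,[0,0,0],[0,0,0]],[48,[0,0,-30],[0,0,0]],[48,[0,0,-30],[0,0,0]],[48,[0,0,-20],[0,0,0]],[48,[0,0,-10],[0,0,0]],[48,[0,0,0],[0,0,0]],[48,[0,0,0],[0,0,0]]]'; python3 - <<'E'
from h import *
cv2.imwrite('pics/scene19.png',robot.read_camera('scene'))
im=cv2.imread('pics/scene19.png')[120:270,120:280]
cv2.imwrite('pics/c19.png',cv2.resize(im,None,fx=4,fy=4,interpolation=cv2.INTER_CUBIC))
print(robot.sense()['position'])
E
```

```text
t: 28.9
position: [0.5604, 0.3723, 0.3104]
orientation: [0.819, 0.574, -0.002, 0.0]
wrist_force: [0.5, -0.5, -4.7]
width: 0.635
t: 29.7
position: [0.5701, 0.4018, 0.2234]
orientation: [0.819, 0.574, -0.0, 0.0]
wrist_force: [-0.6, 0.3, -3.7]
width: 0.634
[0.57038364 0.40207681 0.22420517]
```

View pics/c19.png

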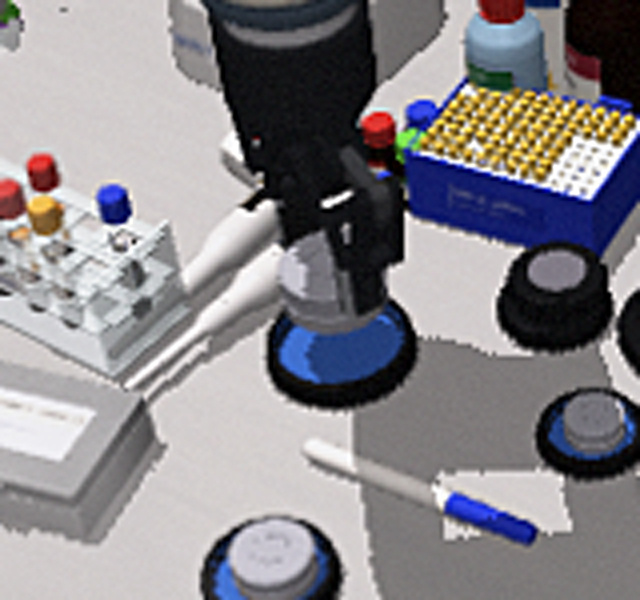

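```bash
python3 - <<'E'
from h import *
print(back('top',[(166,197),(169,185),(163,215)],.02).round(4))
a=cv2.imread('pics/top0.png')[130:250,120:240]
cv2.imwrite('pics/c20.png',cv2.resize(a,None,fx=5,fy=5,interpolation=cv2.INTER_CUBIC))
E
```

```text
[[0.5802 0.4522 0.02  ]
 [0.6055 0.4471 0.02  ]
 [0.5426 0.4568 0.02  ]]
```

View pics/c20.png

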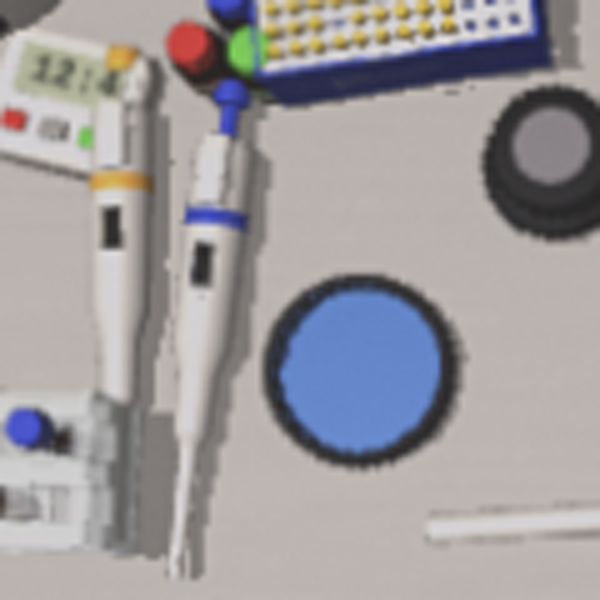

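```bash
python3 -m inch '[[48,[0,0,0],[0,0,-8.5]],[48,[0,0,0],[0,0,-8.5]],[48,[0,0,0],[0,0,-8.5]],[48,[0,0,0],[0,0,-8.5]],[48,[0,0,0],[0,0,-8.5]],[48,[0,0,0],[0,0,-8.5]],[48,[0,0,0],[0,0,0]],[48,[0,0,0],[0,0,0]]]';python3 - <<'E'
from h import *
cv2.imwrite('pics/scene21.png',robot.read_camera('scene'))
im=cv2.imread('pics/scene21.png')[120:270,120:280]
cv2.imwrite('pics/c21.png',cv2.resize(im,None,fx=4,fy=4,interpolation=cv2.INTER_CUBIC))
print(robot.sense()['position'])
E
```

```text
t: 30.55
position: [0.5703, 0.4022, 0.2246]
orientation: [0.986, 0.167, 0.001, -0.0]
wrist_force: [0.4, -0.7, -6.3]
width: 0.63
[0.57020218 0.40213853 0.22435018]
```

View pics/c21.png

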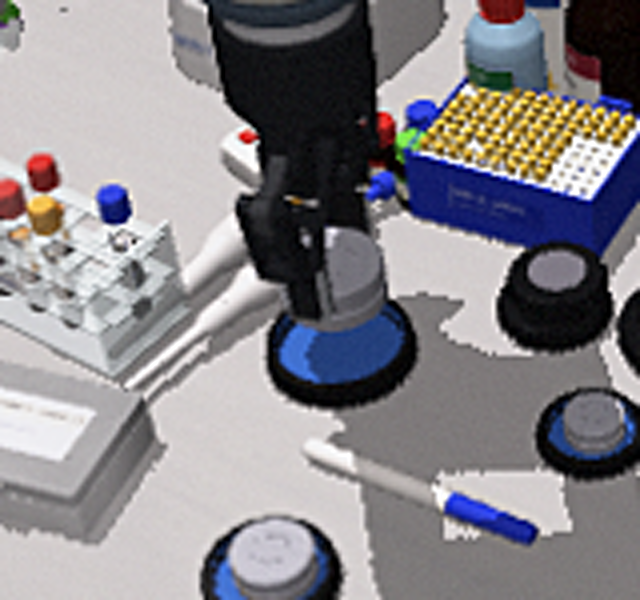

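```bash
python3 - <<'E'
from h import *
a=cv2.imread('pics/c21.png');th=np.linspace(0,2*np.pi,80)
for x,y,z,r,c in((.5702,.4021,.0422,.028,(0,255,0)),(.5702,.4021,.0682,.028,(0,0,255)),(.5695,.402,.016,.04,(0,255,255))):
    q=(proj('scene',np.c_[x+r*np.cos(th),y+r*np.sin(th),0*th+z])-[120,120]+.5)*4-.5
    cv2.polylines(a,[np.int32(q)],True,c,1)
cv2.imwrite('pics/o21.png',cv2.resize(a[150:450,200:500],None,fx=2,fy=2))
E
```

```text
(no output)
```

View pics/o21.png

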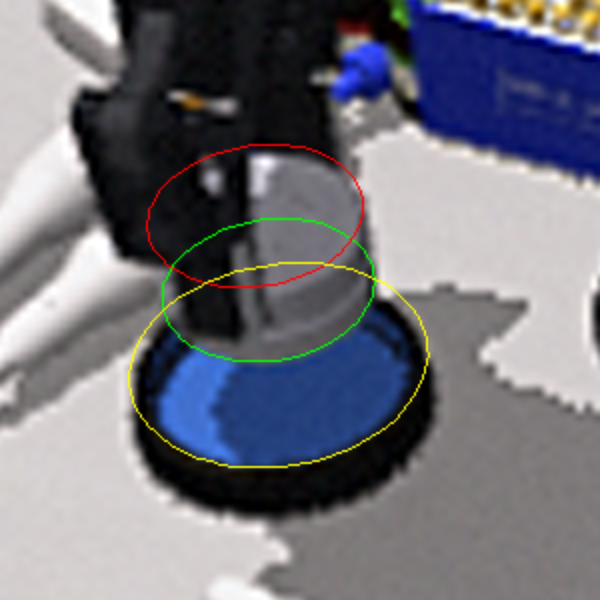

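```bash
python3 -m inch '[[48,[0,0,-15],[0,0,0]],[48,[0,0,-10],[0,0,0]],[48,[0,0,-6],[0,0,0]],[48,[0,0,0],[0,0,0]],[48,[0,0,0],[0,0,0]]]';python3 -m inch '[[48,[0,0,-1.5],[0,0,0]],[48,[0,0,0],[0,0,0]],[48,[0,0,0],[0,0,0]]]';python3 -m inch '[[48,[0,0,-1.2],[0,0,0]],[48,[0,0,0],[0,0,0]],[48,[0,0,0],[0,0,0]]]'
```

```text
t: 31.1
position: [0.5699, 0.402, 0.1918]
orientation: [0.986, 0.165, -0.0, 0.0]
wrist_force: [0.4, 0.2, -4.4]
width: 0.636
t: 31.4
position: [0.5701, 0.4021, 0.1913]
orientation: [0.986, 0.165, 0.0, -0.0]
wrist_force: [0.2, -0.1, -5.5]
width: 0.626
t: 31.7
position: [0.5699, 0.402, 0.1897]
orientation: [0.986, 0.165, -0.0, -0.0]
wrist_force: [-0.5, 1.4, -5.7]
width: 0.632
```

```bash
python3 -m inch '[[48,[0,0,-1],[0,0,0]],[48,[0,0,0],[0,0,0]],[48,[0,0,0],[0,0,0]]]';python3 -m inch '[[48,[0,0,-0.8],[0,0,0]],[48,[0,0,0],[0,0,0]],[48,[0,0,0],[0,0,0]]]'
```

```text
t: 32.0
position: [0.5699, 0.402, 0.1887]
orientation: [0.986, 0.165, -0.0, 0.0]
wrist_force: [-0.4, -0.8, -6.1]
width: 0.628
t: 32.3
position: [0.5699, 0.402, 0.1885]
orientation: [0.986, 0.165, 0.0, -0.0]
wrist_force: [-3.3, -2.3, 3.3]
width: 0.63
```

Contact. Release slowly and rise.

```bash
python3 -m inch '[[55,[0,0,0],[0,0,0]],[58,[0,0,0],[0,0,0]],[62,[0,0,0],[0,0,0]],[66,[0,0,0],[0,0,0]],[66,[0,0,0],[0,0,0]],[66,[0,0,10],[0,0,0]],[66,[0,0,20],[0,0,0]],[66,[0,0,35],[0,0,0]]]' 40;python3 -m inch '[[66,[0,0,40],[0,0,0]],[66,[-20,-40,20],[0,0,0]],[66,[-20,-40,0],[0,0,0]],[66,[-20,-40,0],[0,0,0]],[66,[-20,-40,0],[0,0,0]],[66,[-10,-40,0],[0,0,0]],[66,[0,-30,0],[0,0,0]],[66,[0,0,0],[0,0,0]]]'; python3 - <<'E'
from h import *
for n in ('scene','top'): cv2.imwrite(f'pics/{n}22.png',robot.read_camera(n))
a=cv2.imread('pics/scene22.png')[170:310,150:300];b=cv2.imread('pics/top22.png')[165:305,170:320]
cv2.imwrite('pics/c22.png',cv2.resize(np.vstack([a,b]).copy() if 0 else np.hstack([a,b]),None,fx=2.66,fy=2.66,interpolation=cv2.INTER_CUBIC))
print(robot.sense()['position'])
E
```

```text
t: 33.1
position: [0.5693, 0.4016, 0.2528]
orientation: [0.986, 0.165, -0.002, 0.001]
wrist_force: [0.8, -0.5, 1.2]
width: 0.771
t: 33.9
position: [0.4795, 0.1693, 0.3147]
orientation: [0.986, 0.164, 0.001, 0.0]
wrist_force: [-0.4, 0.8, 0.7]
width: 0.774
[0.48043025 0.17165902 0.31456362]
```

View pics/c22.png

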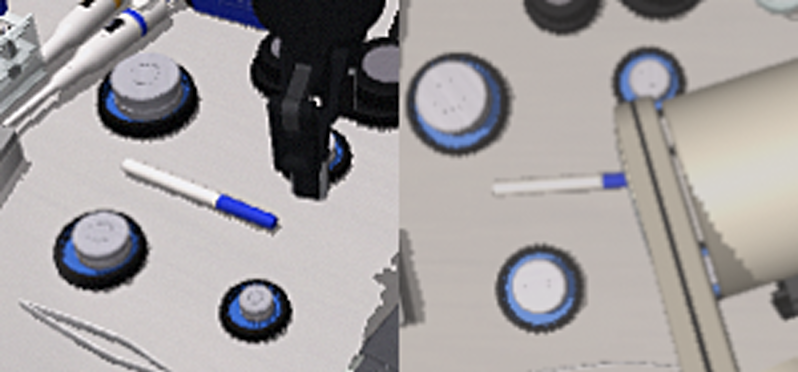

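View pics/scene22.png

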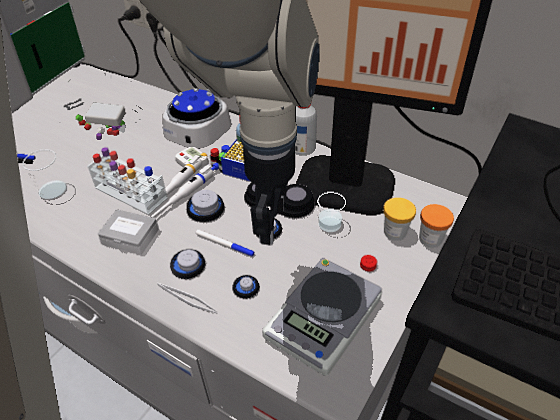

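```bash
python3 - <<'E'
from h import *
im=cv2.imread('pics/top22.png'); a=cv2.resize(im[175:235,160:225],None,fx=9,fy=9,interpolation=cv2.INTER_CUBIC)
th=np.linspace(0,2*np.pi,80)
for x,y,z,r,c in((.570,.402,.032,.028,(0,0,255)),(.569,.401,.016,.04,(0,255,255)),(.569,.401,.016,.035,(0,255,0))):
    q=(proj('top',np.c_[x+r*np.cos(th),y+r*np.sin(th),0*th+z])-[160,175]+.5)*9-.5
    cv2.polylines(a,[np.int32(q)],True,c,1)
cv2.imwrite('pics/o22.png',a)
E
```

```text
(no output)
```

View pics/o22.png

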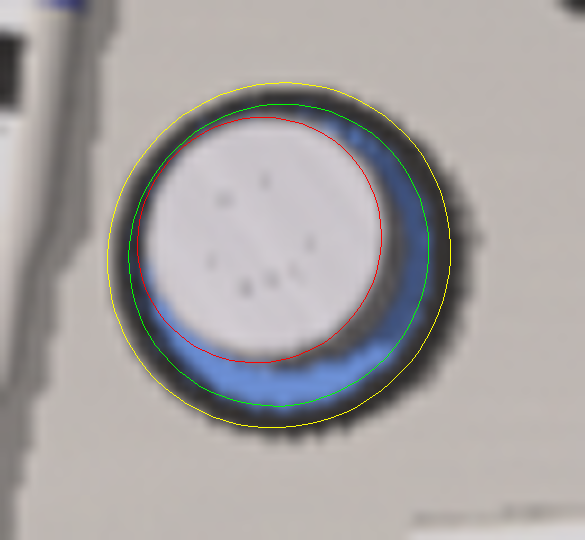

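```bash
python3 - <<'E'
from h import *
s=robot.sense();print(s['t'],abs(s['qd']).max(),s['wrist_force'])
robot.close_job()
E
```

```text
34.0 0.02686756941233092 [ 0.69622015 -0.23175083  0.08308138]
the job is handed in; nothing more can be done
```

I moved the four weights one at a time from the top of the stack (50, 100, 200, then 500 g) into their own cases and handed the job in at 34.0 s. The hand-in gives no verdict.

- **Placing:** I lowered each weight until the wrist force showed contact with the felt. Contact came within 0.3 mm of the height I expected for all four.
- **Last pictures:** All four weights look upright in the right cases. The balance pan is empty, and the beaker and the red look-alike look undisturbed.
- **Centring:** The 500 g weight measures about 2 mm off its case's centre and the 200 g about 3.5 mm, against a 10 mm limit. I judged the 50 g and 100 g by eye only, and both look centred.
- **At hand-in:** The gripper was open and held clear of everything, with wrist force under 1 N.

Two readings disagreed. The two cameras differed by 2 to 5 mm on where things stood, which is within tolerance. The gripper closed 1 to 2 mm narrower than each weight's true diameter, but no weight slipped.

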